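# Set the eccentric guide roller and prove the gap with the gauge

## Robot

A 6-joint arm with a two-finger parallel gripper is mounted at the origin on the work surface. World frame = base frame: x ahead of the robot, y to its left, z up, the work surface at z = 0. Lengths are in m, angles in rad, forces in N, time in s.
With the tool pointing down it reaches from about 0.35 to 0.775 m from the base axis. Payload 7.3 kg.
Tool frame: the origin (TCP) lies at the very end of the fingers, on their centre line; the grasp point (between the pads) lies 19 mm behind it; x points along the fingers, y is the direction in which the jaws open and shut, and the axes are right-handed (so a half turn about x gives the same grasp; the last joint's range is limited). The gripper opens to 92 mm and grips with 3 to 60 N. Pads are 19 mm wide; open, the fingers measure 130 mm over their backs; the gripper's body (75 mm by 190 mm) begins 47 mm behind the grasp point.
Start: joints at [0.999, 0.342, 1.524, -0, 1.275, -0.146], TCP at [0.217, 0.478, 0.197] pointing down, gripper open.
Joint ranges: [-2.53, 2.53], [-0.77, 2.02], [0.04, 2.7], [-1, 4.14], [0.28, 2.66], [-3.11, 3.11]. Speed limits (rad/s): [2.57, 2.57, 3.14, 3.14, 3.14, 3.14].

## Interface

Orientations are given as [roll, pitch, yaw] about the fixed x, y, z axes, in that order (R = Rz(yaw) Ry(pitch) Rx(roll)).
In Python, from cell import observe, vision, job gives the robot as it stands.
- The arm moves only by the tool send_rows, never from a script. Its argument "motion" is a list of rows, each an object with "hand": the opening, from -1 (shut) to 1 (fully open), so that 0 is half open; "slide": the shift along the tool's x, y, z in mm, a list of three; "spin": the turn about the tool's x in rad. In form: [{"hand": hand, "slide": [tx, ty, tz], "spin": spin}, ...]. A call has 1 to 8 rows; each row shifts and turns the pose as measured when the row begins, along the tool's axes as they then stand; what a row does not reach is not made up. A row lasts 1/10 s, in which the tool goes at most 50 mm and 8.59 degrees, less where a joint would pass 70% of its speed; a pose out of reach is approached as far as the arm can. A call with a gripper value outside its range is refused whole. The fingers move at their own pace and stop on an object; "grip_force" is the grip in N (left out, the last holds). Time passes only in rows, so rows that do not move let the fingers close. It gives the time, the measured TCP pose, the force and the opening at its end, in the units of the state.
- observe(): the state, without advancing time (a new reading comes with each control period).
- vision.read_camera(name): name is "side" or "top"; returns a dict with "pixels" (420x560x3 uint8, blue, green, red), "range_z" (420x560 float32, m along the optical axis (not along the pixel's ray), 0 where there is no reading), "fx", "fy", "cx", "cy" (pixels), "world_from_camera" (4x4, takes a point from camera to world coordinates). Camera axes: x right, y down, z forward; pixel columns grow to the right and rows downward; lengths in m; the calibration is good to about 2 mm. A picture is of the moment at which its call begins.
- job.hand_in(): hands the job in, once; it reports no verdict.
Trained networks look in a picture, given as the dict that the camera call returned (one of the last four; its "shot" number tells which), for a name from the list of things; names that differ only in an ending like _2 or _b are one class to them, and where a whole thing is asked for, a point or a joint stands for the part that bears it (a point fixed in the world has none). Each returns a list of dicts, best first, with "conf" (0 to 1); they miss things now and then, are a little off and sometimes report something else, mostly with a low value. They report only what shows in the picture. A call takes as long as a camera call. They do not tell look-alikes from the thing itself.
- vision.search_frame(picture, thing): "uv" ([column, row] in pixels, amid what is visible of it).
- vision.cut_out(picture, thing): "mask" (420x560 bool, what is visible of it) and "uv" ([column, row] in pixels, amid what is visible of it).
The state is a dict: "time": time; "qpos": joint angles; "qvel": joint speeds; "joint_efforts": joint torques, N m; "tool_pos": TCP position; "tool_rot": TCP orientation; "contact_force": force on the tool from outside, world axes, zero at the start; "torque": the same for the moment, N m; "opening": finger opening in m.
Only numpy, scipy, OpenCV 4.12 (cv2) and the standard library are available. Lean on these libraries where they do the work, as an engineer would, in place of code of your own. Each camera call takes 0.05 s, during which the arm holds its last target.

## Task

The eccentric guide roller on the loader track is set too tight for the thick gauge. Turn its bolt by the bar head, counter-clockwise seen from above, until the bar lies parallel to the fence; then slide the thick gauge along the bed, without lifting it, through the gap between roller and fence until all of it is past the roller, and leave it standing there on the bed. Leave the thin gauge on the other side of the fence where it is, and let the roller keep its setting.

Things in the scene. Friction and masses are not known exactly. Their poses are not given: they have to be found in the camera images.
- bolt_axis (a point): On the eccentric bolt's axis, fixed to the track (12 mm dark steel bed on the table), 55 mm above the table: grip height of the steel bar head, 48 x 12 mm, 34 to 66 mm above the table, over a white 60 mm roller (top at 33). Track axes: y along the track, away from the thick gauge's start; x to the fence, a rail along y, face at x = 53 mm, 18 thick, top 32 above the table. Bed ends at y = +-165.
- eccentric (a joint): Turn of the bolt (rad), counter-clockwise from above positive, stops at 0 and 2.6; starts at 0.15 to 0.75. The bar points along the track's x turned by this value: 0 is square to the fence, 1.571 parallel to it, right for the thick gauge within 0.2. Gap from roller to fence in mm = 23 - 10 cos(value); when set, its middle is at x = 41.5 mm from the bolt axis. Stays where left; friction 0.25 N m.
- gauge_grip (a point): Thick gauge, loose steel, about 0.25 kg: block 20 mm wide (x), 70 long (y, rounded ends), 20 high, with an upright tab on its middle to hold it by, 20 wide (x), 12 thick (y), 55 high. Stands on the bed in the lane between bolt and fence, along the track, 90 to 125 mm before the bolt. Point: middle of the tab, 48 mm above the gauge's underside, 60 above the table; y along the gauge.
- thin_grip (a point): Thin gauge, a loose bystander: like the thick one but 10 mm wide, standing on the bed beyond the fence (a plain round-capped roller is fixed near it). Point: middle of its tab, 48 mm above its underside, 60 above the table.
Things that resemble listed ones, but are neither listed nor needed, are in the scene too. What is shaped like the part that bears gauge_grip but blue or orange is not meant.

How it is judged:
By the outcome, as a careful person would: the job done as asked, in the order asked, and still so for the second after the job is handed in, with the robot touching nothing.
It also fails if it takes over 48 s, if anything falls off the work surface, if the arm or the gripper's body presses on something with over 40 N, if the wrist force passes 120 N, or if a joint passes its speed limit or range.

## Working session

There is one attempt and no reset: what is moved stays moved. The work goes in short steps, Python scripts to look and compute and a tool call to move; the robot and the scene stay as the last step left them, time stands still between calls to the robot, and variables do not carry over. Pictures are saved under pics/ and viewed, and the job is handed in when it is done.

Besides the shell and the picture viewer there is one more tool, called after "Emit:" as a command line: name --argument value ..., lists and objects as JSON in quotes. send_rows: Moves the arm, as the interface text tells. Its arguments: {"type":"object","properties":{"motion":{"type":"array","items":{"type":"object","properties":{"hand":{"type":"number"},"slide":{"type":"array","items":{"type":"number"}},"spin":{"type":"number"}}}},"grip_force":{"type":"number"}},"required":["motion"]}

```bash
ls; mkdir -p pics; cat > h.py <<'E'
import numpy as np, cv2
from cell import observe, vision, job
def shot(cam,name):
    p=vision.read_camera(cam); cv2.imwrite('pics/%s.png'%name,p['pixels']); return p
def cloud(p):
    z=p['range_z'];v,u=np.mgrid[:z.shape[0],:z.shape[1]]
    P=np.stack([(u-p['cx'])/p['fx']*z,(v-p['cy'])/p['fy']*z,z,np.ones_like(z)],-1)
    W=P@np.array(p['world_from_camera']).T
    W=W[...,:3].copy(); W[z==0]=np.nan; return W
E
python3 - <<'E'
from h import *
for c in ['top','side']:
    p=shot(c,c+'0'); W=cloud(p); np.save(c+'W.npy',W); np.save(c+'I.npy',p['pixels'])
    for t in ['bolt_axis','eccentric','gauge_grip','thin_grip']:
        for f in (vision.cut_out,):
            try:
                for d in f(p,t):
                    m=d['mask'];print(c,t,round(d['conf'],2),np.round(d['uv']),m.sum(),np.round(np.nanmedian(W[m],0),3), np.round(np.nanmax(W[m][:,2]),3))
            except Exception as e: print(c,t,e)
s=observe();print(s)
E
```

```text
pics
top bolt_axis 0.63 [237. 170.] 16979 [0.579 0.083 0.013] 0.089
top bolt_axis 0.21 [223. 185.] 900 [0.541 0.096 0.034] 0.069
top eccentric 0.93 [226. 185.] 831 [0.54  0.096 0.034] 0.069
top gauge_grip 0.97 [315. 288.] 443 [ 0.355 -0.052  0.021] 0.078
top gauge_grip 0.71 [385. 215.] 465 [ 0.479 -0.179  0.022] 0.078
top gauge_grip 0.7 [287. 181.] 537 [ 0.543 -0.01   0.033] 0.09
top gauge_grip 0.58 [377. 160.] 390 [ 0.579 -0.171  0.022] 0.079
top thin_grip 0.69 [223. 136.] 398 [0.634 0.101 0.032] 0.09
side bolt_axis 0.56 [187. 250.] 21639 [0.565 0.118 0.013] 0.089
side eccentric 0.6 [203. 248.] 1469 [0.535 0.107 0.034] 0.069
side gauge_grip 0.85 [257. 202.] 1091 [ 0.544 -0.005  0.033] 0.089
side gauge_grip 0.77 [314. 141.] 588 [ 0.581 -0.17   0.031] 0.078
side gauge_grip 0.76 [378. 265.] 1195 [ 0.349 -0.045  0.021] 0.077
side thin_grip 0.9 [162. 215.] 915 [0.636 0.106 0.032] 0.089
{'time': 0.5, 'qpos': array([ 9.98997309e-01,  3.42065489e-01,  1.52414097e+00, -2.43938141e-05,
        1.27537449e+00, -1.45998012e-01]), 'qvel': array([-0.00083781, -0.00133701, -0.00297521,  0.00044004, -0.00046127,
        0.00013193]), 'joint_efforts': array([-1.80588704e-03, -4.30816054e+01, -2.44310081e+01,  7.16543407e-02,
        4.89716185e-02, -3.42511112e-05]), 'tool_pos': array([0.21684166, 0.47813415, 0.19659217]), 'tool_rot': array([ 0.31869402,  1.57077022, -0.10709988]), 'contact_force': array([ 0.96906994, -0.32187467, -0.5961029 ]), 'torque': array([0.02842985, 0.0182166 , 0.05747683]), 'opening': 0.09186373191940571}
```

View pics/top0.png

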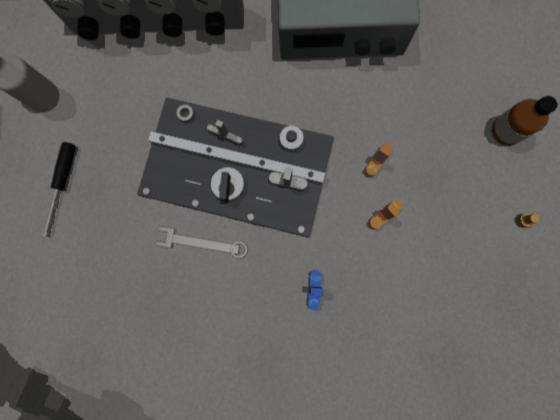

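View pics/side0.png

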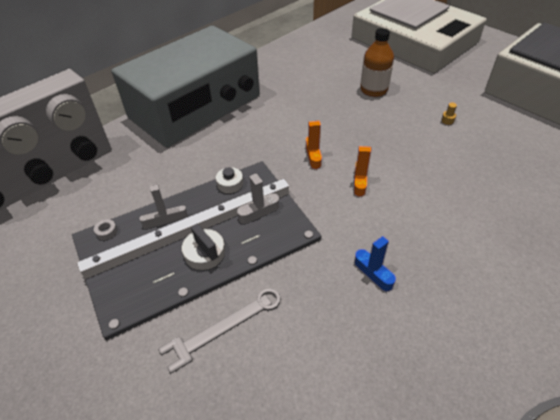

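```bash
python3 - <<'E'
import cv2,numpy as np
I=np.load('topI.npy');W=np.load('topW.npy')
cv2.imwrite('pics/crop.png',cv2.resize(I[90:260,140:340],None,fx=4,fy=4)[:600,:800])
Z=W[...,2]
def rep(n,m):
    P=W[m][:,:2].astype(np.float32); P=P[~np.isnan(P[:,0])]
    r=cv2.minAreaRect(P*1000); print(n,len(P),np.round(P.mean(0),4),[np.round(x,1) for x in r])
v,u=np.mgrid[:420,:560]
for n,lo,hi,b in [('bed',.008,.016,(90,260,140,340)),('fence',.028,.0335,(90,260,140,340)),('bar',.060,.072,(150,220,190,260)),('thick tab',.083,.095,(150,220,265,310)),('thin tab',.083,.095,(100,165,190,255)),('thick block',.028,.036,(150,220,265,315)),('roller',.028,.036,(150,220,190,260))]:
    m=(Z>lo)&(Z<hi)&(v>=b[0])&(v<b[1])&(u>=b[2])&(u<b[3])
    m=cv2.morphologyEx(m.astype(np.uint8),cv2.MORPH_OPEN,np.ones((2,2)))>0
    rep(n,m)
E
```

```text
bed 13456 [0.5744 0.0881] [array([542.7,  95.8]), array([330.4, 275.3]), np.float64(74.8)]
fence 2037 [0.5899 0.0662] [array([585.8,  79.3]), array([140.8, 313.4]), np.float64(5.5)]
bar 203 [0.5327 0.0989] [array([533.5,  99.7]), array([10.1, 46.2]), np.float64(84.2)]
thick tab 86 [ 0.546  -0.0113] [array([551.8, -12.1]), array([10. , 30.7]), np.float64(76.3)]
thin tab 43 [0.6356 0.1029] [array([636.6, 103.4]), array([9.3, 9.2]), np.float64(64.8)]
thick block 791 [ 0.5565 -0.0139] [array([555.3, -12.6]), array([95.1, 39.1]), np.float64(74.5)]
roller 1071 [0.5689 0.0925] [array([558.9, 104.6]), array([129.6,  93.2]), np.float64(87.6)]
```

View pics/crop.png

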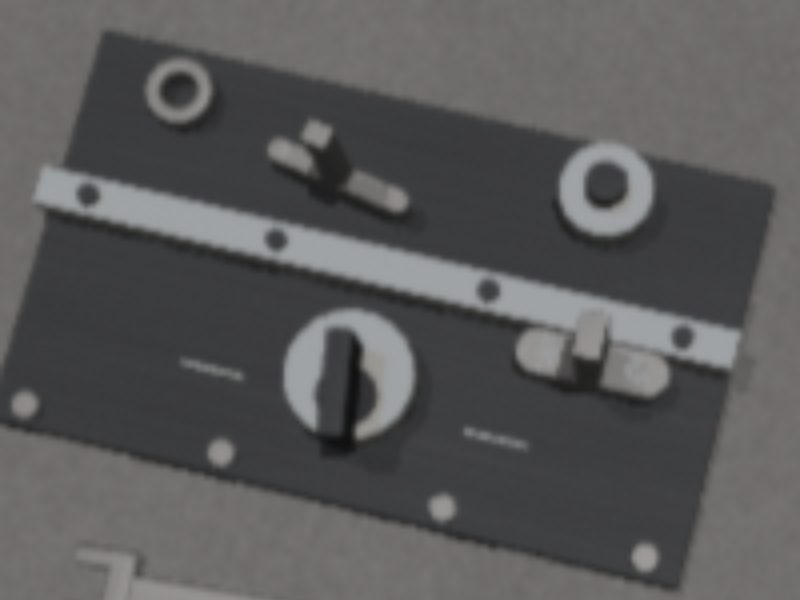

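```bash
cat > m.py <<'E'
import cv2,numpy as np
def analyse(I,W):
    Z=W[...,2]; hsv=cv2.cvtColor(I,cv2.COLOR_BGR2HSV); v,u=np.mgrid[:420,:560]
    # fence: bright pixels z .028-.036; roller too
    br=(I.min(2)>150)&(Z>.027)&(Z<.037)
    n,l,s,c=cv2.connectedComponentsWithStats(br.astype(np.uint8),connectivity=4)
    for k in range(1,n):
        if s[k,4]>80:
            P=(W[l==k][:,:2]*1000).astype(np.float32); r=cv2.minAreaRect(P); print('bright',s[k],[np.round(x,1) for x in r],'circ',np.round(cv2.minEnclosingCircle(P)[0],1))
            vx=cv2.fitLine(P,cv2.DIST_HUBER,0,.01,.01).ravel(); print('   line',np.round(vx,4))
    for nm,lo,hi in [('bar',.061,.073),('tab',.082,.096)]:
        m=((Z>lo)&(Z<hi)&(u>140)&(u<335)&(v>90)&(v<240))
        n,l,s,c=cv2.connectedComponentsWithStats(m.astype(np.uint8),connectivity=4)
        for k in range(1,n):
            if s[k,4]>15:
                P=(W[l==k][:,:2]*1000).astype(np.float32); r=cv2.minAreaRect(P); print(nm,s[k],np.round(P.mean(0),1),[np.round(x,1) for x in r],'z',np.round(np.median(Z[l==k]),4))
                print('   line',np.round(cv2.fitLine(P,cv2.DIST_HUBER,0,.01,.01).ravel(),3))
if __name__=='__main__':
    for c in ['top','side']:
        print(c);analyse(np.load(c+'I.npy'),np.load(c+'W.npy')) if c=='top' else None
E
python3 m.py
```

```text
top
bright [281 127  22  21 225] [array([627.8, -18.9]), array([38.4, 38.7]), np.float64(88.1)] circ [628.5 -18.7]
   line [ 1.052000e-01  9.945000e-01  6.263868e+02 -1.880740e+01]
bright [163 136  45  18 339] [array([619.8, 174.4]), array([84.8, 15.4]), np.float64(74.4)] circ [618.9 174.6]
   line [2.717000e-01 9.624000e-01 6.201030e+02 1.758792e+02]
bright [210 147  51  19 384] [array([594.9,  84.2]), array([92.8, 15.3]), np.float64(75.0)] circ [592.8  84.7]
   line [2.652000e-01 9.642000e-01 5.949018e+02 8.408730e+01]
bright [263 160  47  18 303] [array([569.9,  -7.5]), array([82.3, 15. ]), np.float64(74.3)] circ [570.1  -7.5]
   line [ 2.496000e-01  9.684000e-01  5.705453e+02 -6.621800e+00]
bright [212 168  31  28 347] [array([548.5,  99.1]), array([54.6, 50.2]), np.float64(88.3)] circ [545.5  99.5]
   line [ 4.440000e-02 -9.990000e-01  5.510207e+02  1.000020e+02]
bright [311 171  13  10  85] [array([554.3, -63.6]), array([20.6, 14.5]), np.float64(76.1)] circ [554.1 -63. ]
   line [ 2.182000e-01 -9.759000e-01  5.537406e+02 -6.429770e+01]
bar [217 126   9   7  23] [634.  102.9] [array([633.6, 103.3]), array([ 6.6, 14.4]), np.float64(13.7)] z 0.0665
   line [ 1.21000e-01 -9.93000e-01  6.33904e+02  1.03630e+02]
bar [219 172  10  28 203] [534.2 100.4] [array([535. , 100.7]), array([12.1, 48.5]), np.float64(84.2)] z 0.0659
   line [ 9.96000e-01 -8.50000e-02  5.34197e+02  1.00377e+02]
tab [215 120   9   9  49] [636.9 104. ] [array([637.7, 104.2]), array([11.8, 10.5]), np.float64(66.1)] z 0.0866
   line [ 1.99000e-01 -9.80000e-01  6.36804e+02  1.03913e+02]
tab [283 168   9  13  89] [546.4  -9.7] [array([547. ,  -9.8]), array([11.8, 20.3]), np.float64(76.6)] z 0.0873
   line [ 9.73000e-01 -2.32000e-01  5.46393e+02 -9.66000e+00]
side
```

```bash
cat > plan.py <<'E'
from h import *
def phi():
    from scipy.spatial.transform import Rotation as R
    s=observe(); r=R.from_euler('xyz',s['tool_rot']).as_matrix()
    return np.arctan2(r[1,2],r[0,2]), r, s
def plan(x,y,z,ph,n):
    f,r,s=phi(); p=s['tool_pos']; d=(np.array([x,y,z])-p)*1000/n; df=(ph-f)/n
    print('t',s['time'],'pos',np.round(p*1000,1),'phi',round(f,4),'tilt',np.round(r[:,0],4),'F',np.round(s['contact_force'],1),'op',round(s['opening']*1000,1),'j6',round(s['qpos'][5],2))
    for i in range(n):
        a=f+df*i
        print('{"slide":[%.1f,%.1f,%.1f],"spin":%.3f}'%(-d[2],-d[0]*np.sin(a)+d[1]*np.cos(a),d[0]*np.cos(a)+d[1]*np.sin(a),-df))
import sys
if __name__=='__main__': plan(*[float(a) for a in sys.argv[1:5]],int(sys.argv[5]))
E
python3 plan.py .535 .1005 .120 -0.0925 15
```

```text
t 0.5 pos [216.8 478.1 196.6] phi -0.4258 tilt [ 0. -0. -1.] F [ 1.  -0.3 -0.6] op 91.9 j6 -0.15
{"slide":[5.1,-14.2,29.7],"spin":-0.022}
{"slide":[5.1,-14.8,29.4],"spin":-0.022}
{"slide":[5.1,-15.5,29.1],"spin":-0.022}
{"slide":[5.1,-16.1,28.7],"spin":-0.022}
{"slide":[5.1,-16.7,28.3],"spin":-0.022}
{"slide":[5.1,-17.4,28.0],"spin":-0.022}
{"slide":[5.1,-18.0,27.6],"spin":-0.022}
{"slide":[5.1,-18.6,27.2],"spin":-0.022}
{"slide":[5.1,-19.2,26.7],"spin":-0.022}
{"slide":[5.1,-19.8,26.3],"spin":-0.022}
{"slide":[5.1,-20.4,25.9],"spin":-0.022}
{"slide":[5.1,-20.9,25.4],"spin":-0.022}
{"slide":[5.1,-21.5,24.9],"spin":-0.022}
{"slide":[5.1,-22.0,24.4],"spin":-0.022}
{"slide":[5.1,-22.6,24.0],"spin":-0.022}
```

Candidates in the top picture for the thick gauge are grey on the bed in the lane (287,181), blue (315,288), orange (385,215) and (377,160), and the thin one beyond the fence (223,136). For the eccentric they are the bar-headed roller (226,185) and the round-capped one (292,137). By the description I choose (287,181) and (226,185). The crop confirms both: a grey gauge in the lane, and a dark bar over the white roller, nearly square to the fence.

Emit:
send_rows --motion '[{"hand":0,"slide":[5,-14,30],"spin":-0.022},{"hand":0,"slide":[5,-15,29],"spin":-0.022},{"hand":0,"slide":[5,-15.5,29],"spin":-0.022},{"hand":0,"slide":[5,-16,29],"spin":-0.022},{"hand":0,"slide":[5,-17,28],"spin":-0.022},{"hand":0,"slide":[5,-17.5,28],"spin":-0.022},{"hand":0,"slide":[5,-18,27.5],"spin":-0.022},{"hand":0,"slide":[5,-18.5,27],"spin":-0.022}]'

```text
time: 1.3
tool_pos: [0.3909, 0.2739, 0.1562]
tool_rot: [1.221, 1.566, 0.986]
contact_force: [-0.1, 0.1, 0.1]
opening: 0.0454
```

```bash
python3 plan.py .535 .1005 .120 -0.0925 8
```

```text
t 1.3 pos [390.9 273.9 156.2] phi -0.2349 tilt [ 0.0028  0.0042 -1.    ] F [-0.1  0.1  0.1] op 45.4 j6 -0.89
{"slide":[4.5,-16.9,22.6],"spin":-0.018}
{"slide":[4.5,-17.3,22.3],"spin":-0.018}
{"slide":[4.5,-17.7,22.0],"spin":-0.018}
{"slide":[4.5,-18.1,21.6],"spin":-0.018}
{"slide":[4.5,-18.4,21.3],"spin":-0.018}
{"slide":[4.5,-18.8,21.0],"spin":-0.018}
{"slide":[4.5,-19.2,20.6],"spin":-0.018}
{"slide":[4.5,-19.6,20.3],"spin":-0.018}
```

Emit:
send_rows --motion '[{"hand":0,"slide":[4.5,-17,22.5],"spin":-0.018},{"hand":0,"slide":[4.5,-17.3,22],"spin":-0.018},{"hand":0,"slide":[4.5,-17.7,22],"spin":-0.018},{"hand":0,"slide":[4.5,-18,21.5],"spin":-0.018},{"hand":0,"slide":[4.5,-18.5,21],"spin":-0.018},{"hand":0,"slide":[4.5,-19,21],"spin":-0.018},{"hand":0,"slide":[4.5,-19,20.5],"spin":-0.018},{"hand":0,"slide":[0,0,0],"spin":0}]'

```text
time: 2.1
tool_pos: [0.524, 0.1124, 0.1232]
tool_rot: [0.776, 1.564, 0.668]
contact_force: [-0.5, 0.9, -0.1]
opening: 0.046
```

```bash
python3 plan.py .535 .1005 .080 -0.0925 2
```

```text
t 2.1 pos [524.  112.4 123.2] phi -0.1077 tilt [ 0.0053  0.0042 -1.    ] F [-0.5  0.9 -0.1] op 46.0 j6 -1.4
{"slide":[21.6,-5.3,6.1],"spin":-0.008}
{"slide":[21.6,-5.4,6.1],"spin":-0.008}
```

Emit:
send_rows --motion '[{"hand":0,"slide":[18,-5.5,6.1],"spin":-0.008},{"hand":0,"slide":[18,-5.5,6.1],"spin":-0.008},{"hand":0,"slide":[0,0,0],"spin":0}]'

```text
time: 2.4
tool_pos: [0.5355, 0.1004, 0.0868]
tool_rot: [0.776, 1.563, 0.683]
contact_force: [-0.8, -0.1, -0.6]
opening: 0.0459
```

```bash
python3 plan.py .535 .1005 .039 -0.0925 3; python3 - <<'E'
from h import *
p=shot('side','s1'); cv2.imwrite('pics/s1c.png',cv2.resize(p['pixels'][140:300,100:310],None,fx=3.7,fy=3.7))
E
```

```text
t 2.4 pos [535.5 100.4  86.8] phi -0.0933 tilt [ 0.0061  0.0049 -1.    ] F [-0.8 -0.1 -0.6] op 45.9 j6 -1.44
{"slide":[15.9,0.0,-0.2],"spin":-0.000}
{"slide":[15.9,0.0,-0.2],"spin":-0.000}
{"slide":[15.9,0.0,-0.2],"spin":-0.000}
```

View pics/s1c.png

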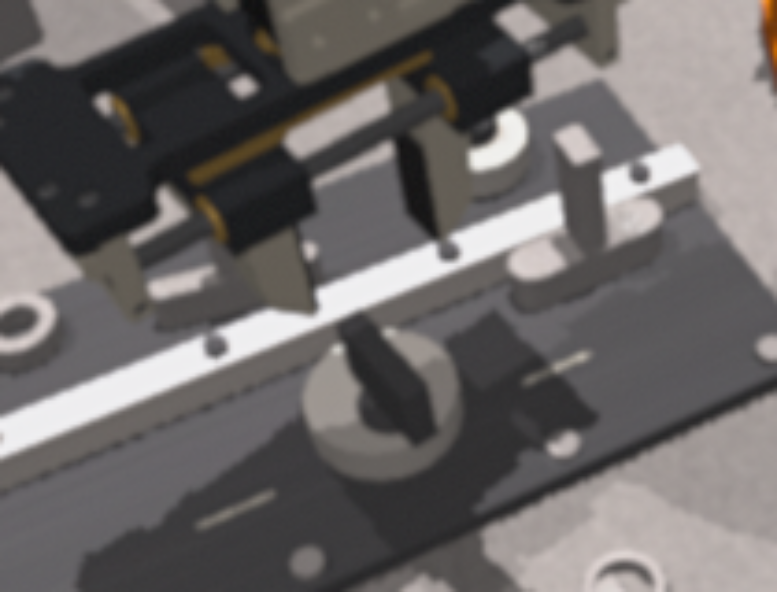

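The two fingers straddle the bar from above, with clear space on both sides. I'm lowering and gripping.

Emit:
send_rows --motion '[{"hand":0,"slide":[16,0,0],"spin":0},{"hand":0,"slide":[16,0,0],"spin":0},{"hand":0,"slide":[13,0,0],"spin":0},{"hand":0,"slide":[1,0,0],"spin":0}]'

```text
time: 2.85
tool_pos: [0.537, 0.104, 0.0451]
tool_rot: [0.535, 1.556, 0.443]
contact_force: [-0.7, -0.6, 0.9]
opening: 0.0459
```

Emit:
send_rows --motion '[{"hand":-1,"slide":[0,0,0],"spin":0},{"hand":-1,"slide":[0,0,0],"spin":0},{"hand":-1,"slide":[0,0,0],"spin":0},{"hand":-1,"slide":[0,0,0],"spin":0}]' --grip_force 40

```text
time: 3.25
tool_pos: [0.5381, 0.1049, 0.0477]
tool_rot: [0.47, 1.553, 0.378]
contact_force: [1.3, -0.0, 0.9]
opening: 0.0183
```

```bash
python3 plan.py .535 .1005 .039 1.3057 1; python3 -c "
from h import *;print(observe()['torque'])"
```

```text
t 3.25 pos [538.1 104.9  47.7] phi -0.0917 tilt [ 0.0167  0.0066 -0.9998] F [ 1.3 -0.   0.9] op 18.3 j6 -1.43
{"slide":[8.7,-4.7,-2.7],"spin":-1.397}
[-0.03114705  0.05944622 -0.0055984 ]
```

Emit:
send_rows --motion '[{"hand":-0.6,"slide":[5,-2.5,-1.5],"spin":0},{"hand":-0.6,"slide":[5,-2,-1.5],"spin":0}]'

```text
time: 3.45
tool_pos: [0.5357, 0.1007, 0.0382]
tool_rot: [0.424, 1.55, 0.332]
contact_force: [-0.3, 0.4, 1.4]
opening: 0.0182
```

```bash
python3 plan.py .535 .1005 .039 1.3057 1; python3 -c "
from h import *;s=observe();print(s['torque'],s['qvel'])"
```

```text
t 3.45 pos [535.7 100.7  38.2] phi -0.0914 tilt [ 0.0195  0.0067 -0.9998] F [-0.3  0.4  1.4] op 18.2 j6 -1.44
{"slide":[-0.8,-0.2,-0.7],"spin":-1.397}
[ 0.07877562  0.06323118 -0.00558048] [-0.03355774  0.04080979  0.09687795  0.00281243 -0.15123938 -0.03532284]
```

Emit:
send_rows --motion '[{"hand":-1,"slide":[0,0,0],"spin":0},{"hand":-1,"slide":[0.5,0,0],"spin":0},{"hand":-1,"slide":[0.5,0,0],"spin":0}]' --grip_force 40

```text
time: 3.75
tool_pos: [0.5348, 0.1001, 0.0362]
tool_rot: [0.452, 1.552, 0.36]
contact_force: [-2.1, -0.0, 6.0]
opening: 0.0014
```

```bash
python3 plan.py .535 .1005 .039 1.3057 1; python3 -c "
from h import *;s=observe();print(s['torque'],s['qvel'])"
```

```text
t 3.75 pos [534.8 100.1  36.2] phi -0.0922 tilt [ 0.0175  0.0066 -0.9998] F [-2.1 -0.   6. ] op 1.4 j6 -1.44
{"slide":[-2.8,0.4,0.1],"spin":-1.398}
[-0.0116612   0.25456114  0.02758922] [-0.00216838  0.00150742 -0.00299906 -0.00023475 -0.00832124  0.00122224]
```

```bash
python3 - <<'E'
from h import *
p=shot('side','s2'); cv2.imwrite('pics/s2c.png',cv2.resize(p['pixels'][140:300,100:310],None,fx=3.7,fy=3.7))
p=shot('top','t2'); cv2.imwrite('pics/t2c.png',cv2.resize(p['pixels'][90:260,140:340],None,fx=3.5,fy=3.5))
E
```

```text
(no output)
```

View pics/s2c.png

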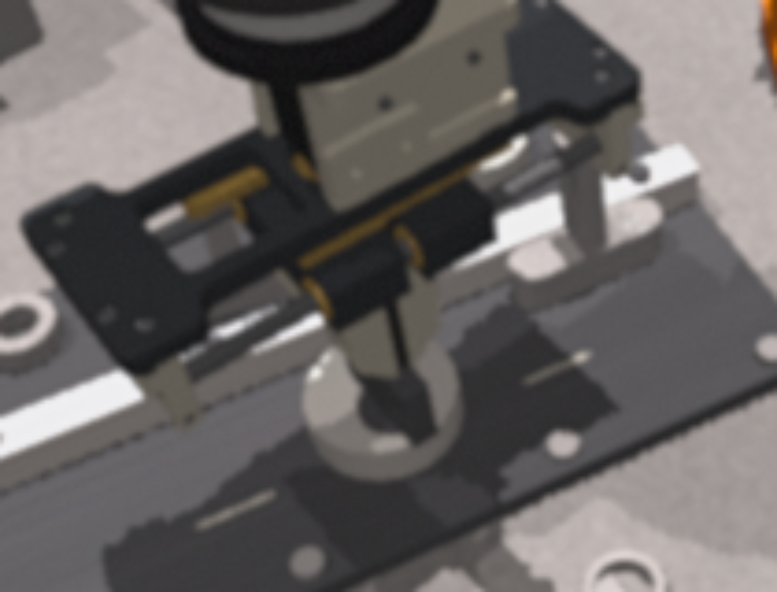

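View pics/t2c.png

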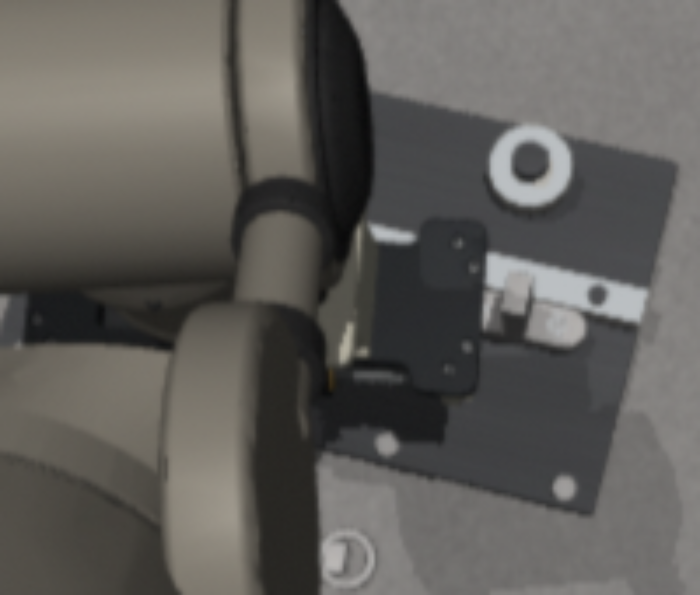

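```bash
python3 - <<'E'
from h import *
p=shot('side','s3');W=cloud(p);I=p['pixels'].copy()
T=np.linalg.inv(np.array(p['world_from_camera']))
def pr(x):
    c=T@np.r_[x,1];return np.array([p['fx']*c[0]/c[2]+p['cx'],p['fy']*c[1]/c[2]+p['cy']])
s=observe();tp=s['tool_pos']
I=cv2.resize(I[180:290,140:270],None,fx=6,fy=6,interpolation=cv2.INTER_CUBIC)[:600,:800]
def dot(x,c):
    q=(pr(np.array(x))-[140,180]+.5)*6; cv2.circle(I,tuple(int(v) for v in q),4,c,-1)
dot(tp,(0,0,255))
R=lambda a:np.array([np.cos(a),np.sin(a),0])
b=np.array([.535,.1005,0]);a=-.0925
for z in (.034,.066):
  for i in(-24,24):
    for j in (-6,6): dot(b+R(a)*i/1e3+R(a+np.pi/2)*j/1e3+[0,0,z],(0,255,0) if z>.05 else (255,255,0))
cv2.imwrite('pics/s3c.png',I)
E
```

```text
(no output)
```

View pics/s3c.png

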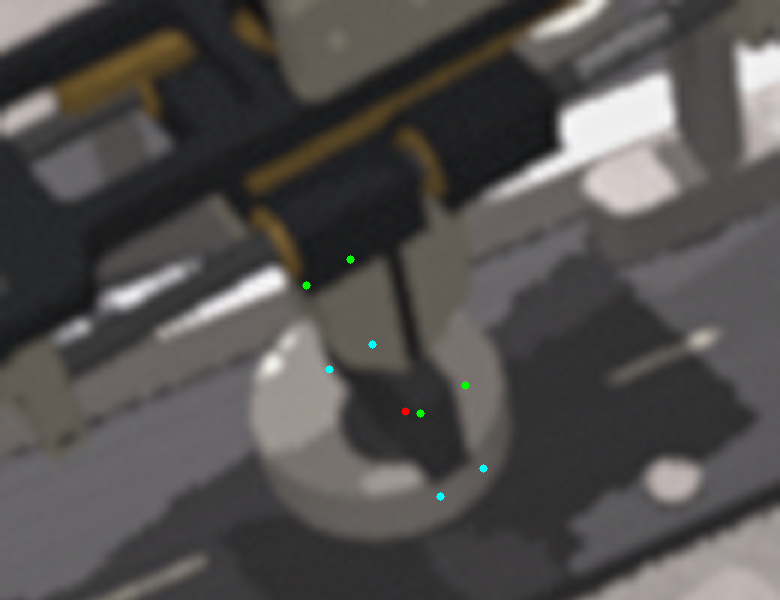

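```bash
python3 - <<'E'
from h import *
p=vision.read_camera('side');W=cloud(p)
for (c,r) in [(350,300),(350,340),(340,350),(440,260),(440,330),(405,300),(410,340),(410,380),(430,420),(445,460),(370,390),(370,420),(300,400)]:
    u=int(140+c/6);v=int(180+r/6); print((c,r),np.round(W[v,u]*1000,1))
E
```

```text
(350, 300) [522.7 112.8  98.7]
(350, 340) [523.  114.8  87.9]
(340, 350) [524.9 117.3  84.3]
(440, 260) [521.5  90.1  94.4]
(440, 330) [522.2  93.5  71.5]
(405, 300) [523.7  99.8  86.5]
(410, 340) [524.5 100.   73.2]
(410, 380) [519.6 105.   66.9]
(430, 420) [513.1 106.5  58.9]
(445, 460) [513.  104.2  42.9]
(370, 390) [537.  107.   48.3]
(370, 420) [537.4 108.8  38. ]
(300, 400) [557.4 113.9  33.5]
```

```bash
python3 - <<'E'
from h import *
p=shot('side','s4');W=cloud(p)
for c in (320,335,350,370,390,425,440,455):
    u=int(140+c/6); print('col',u)
    for v in range(222,256,2): print('  ',v,np.round(W[v,u]*1000,0),p['pixels'][v,u])
E
```

```text
col 193
   222 [498. 128. 148.] [31 29 28]
   224 [500. 128. 143.] [30 28 27]
   226 [499. 130. 142.] [30 27 27]
   228 [498. 130. 139.] [54 59 61]
   230 [524. 119. 103.] [79 88 92]
   232 [527. 118.  95.] [77 85 89]
   234 [531. 117.  87.] [86 94 98]
   236 [559. 105.  47.] [104 109 113]
   238 [565. 103.  35.] [116 120 124]
   240 [563. 104.  34.] [137 142 147]
   242 [559. 107.  35.] [146 151 157]
   244 [556. 109.  35.] [145 151 158]
   246 [554. 111.  34.] [145 150 157]
   248 [550. 114.  35.] [145 150 157]
   250 [549. 115.  33.] [144 149 156]
   252 [545. 118.  34.] [125 129 135]
   254 [nan nan nan] [110 113 119]
col 195
   222 [499. 126. 146.] [28 27 27]
   224 [498. 127. 144.] [27 25 25]
   226 [499. 127. 140.] [36 35 36]
   228 [524. 115. 104.] [75 81 85]
   230 [524. 116. 100.] [ 86  96 100]
   232 [524. 117.  98.] [84 93 97]
   234 [525. 117.  93.] [84 92 97]
   236 [526. 117.  88.] [83 91 95]
   238 [553. 105.  47.] [67 73 75]
   240 [555. 105.  41.] [67 69 71]
   242 [558. 104.  33.] [115 119 124]
   244 [554. 107.  35.] [144 149 156]
   246 [553. 109.  33.] [143 147 
[... 3107 characters left out ...]
43 42 43]
   252 [513. 104.  52.] [43 43 44]
   254 [513. 105.  49.] [43 41 43]
col 215
   222 [521.  87.  94.] [85 94 99]
   224 [521.  88.  91.] [86 94 99]
   226 [521.  88.  87.] [85 94 98]
   228 [521.  89.  83.] [85 93 98]
   230 [520.  90.  81.] [84 92 97]
   232 [521.  90.  76.] [ 98 105 110]
   234 [549.  75.  34.] [108 112 118]
   236 [547.  77.  32.] [111 114 119]
   238 [544.  79.  32.] [111 115 121]
   240 [541.  82.  33.] [111 116 121]
   242 [538.  84.  33.] [102 105 110]
   244 [512.  99.  66.] [76 78 81]
   246 [512. 100.  63.] [60 60 63]
   248 [512. 100.  58.] [51 51 52]
   250 [512. 101.  55.] [45 44 45]
   252 [513. 101.  49.] [42 41 41]
   254 [513. 102.  46.] [41 39 41]
```

```bash
python3 - <<'E'
from h import *
p=vision.read_camera('side')
T=np.linalg.inv(np.array(p['world_from_camera']))
def pr(x):
    c=T@np.r_[x,1];return np.array([p['fx']*c[0]/c[2]+p['cx'],p['fy']*c[1]/c[2]+p['cy']])
I=cv2.imread('pics/s1.png');I=cv2.resize(I[180:290,140:270],None,fx=6,fy=6,interpolation=cv2.INTER_CUBIC)[:600,:800]
def dot(x,c):
    q=(pr(np.array(x))-[140,180]+.5)*6; cv2.circle(I,tuple(int(v) for v in q),4,c,-1)
for s in (-1,1):
  for o in (23,): 
    for zz,c in((86.8,(0,0,255)),(117,(0,255,0))):
      for w in (-9.5,9.5): dot([.5355+w/1e3,.1004+s*o/1e3,zz/1e3],c)
cv2.imwrite('pics/s1d.png',I)
s=observe();print(s['qpos'],s['qpos'][[1,2,4]].sum(),s['tool_pos'],s['contact_force'],s['joint_efforts'],s['opening'])
E
```

```text
[ 0.04043548  0.54548299  1.69174696  0.00748361  0.88623619 -1.44313603] 3.1234661398587873 [0.53496946 0.10012627 0.03630667] [ 0.20155961 -0.21750181  1.16361699] [ 3.24605322e-01 -4.69842303e+01 -1.84934986e+01  1.54106654e-01
  2.60200184e-03  4.54024514e-03] 0.0003925415334691466
```

View pics/s1d.png

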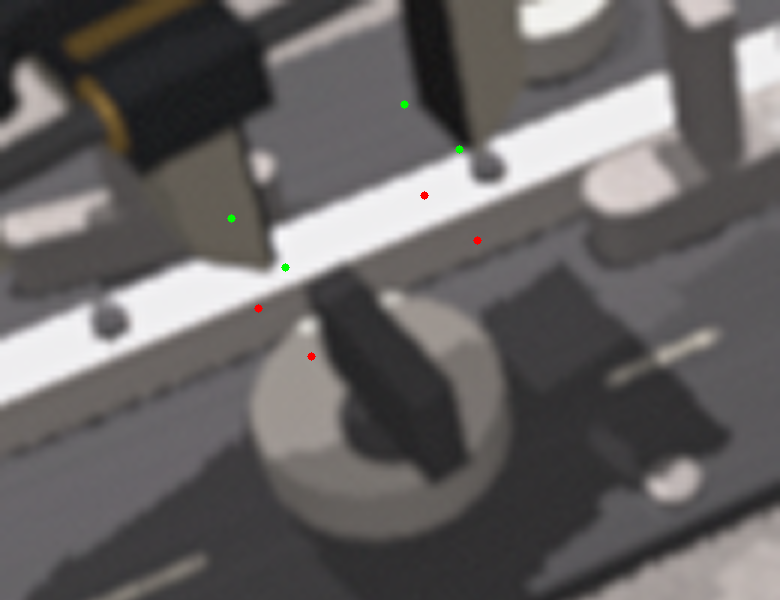

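The reported TCP height disagrees with the camera. The closed fingertips rest on the bar top (z≈67 mm by depth) while tool_pos says 36 mm. The earlier picture shows the same ~31 mm difference, so I treat it as a constant z offset. I'll lift, reopen and go lower, watching the picture and the force.

Emit:
send_rows --motion '[{"hand":0,"slide":[-12,0,0],"spin":0},{"hand":0,"slide":[-3,0,0],"spin":0},{"hand":0,"slide":[0.5,0,0],"spin":0},{"hand":0,"slide":[0.5,0,0],"spin":0},{"hand":0,"slide":[0.5,0,0],"spin":0},{"hand":0,"slide":[0.5,0,0],"spin":0},{"hand":0,"slide":[0.5,0,0],"spin":0}]'

```text
time: 4.75
tool_pos: [0.5345, 0.1003, 0.0499]
tool_rot: [0.46, 1.552, 0.368]
contact_force: [-0.2, 0.2, -0.5]
opening: 0.0455
```

```bash
python3 plan.py .535 .1005 .009 -0.0925 3; cat > tip.py <<'E'
from h import *
import sys
p=vision.read_camera('side')
I=p['pixels'];cv2.imwrite('pics/%s.png'%sys.argv[1],cv2.resize(I[150:290,120:290],None,fx=4.2,fy=4.2,interpolation=cv2.INTER_CUBIC))
np.save('lastW.npy',cloud(p))
E
python3 tip.py a1
```

```text
t 4.75 pos [534.5 100.3  49.9] phi -0.0919 tilt [ 0.0177  0.0068 -0.9998] F [-0.2  0.2 -0.5] op 45.5 j6 -1.44
{"slide":[13.6,0.1,0.1],"spin":0.000}
{"slide":[13.6,0.1,0.1],"spin":0.000}
{"slide":[13.6,0.1,0.1],"spin":0.000}
```

View pics/a1.png

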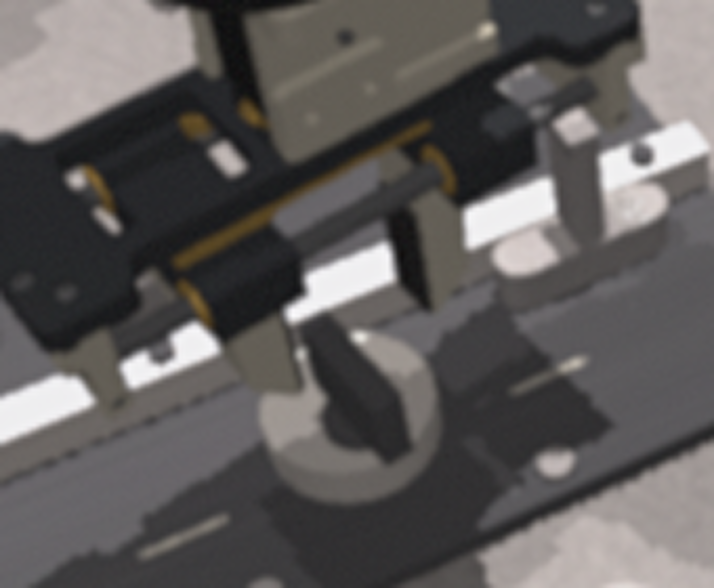

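```bash
python3 - <<'E'
import numpy as np
W=np.load('lastW.npy')
for (c,r) in [(95,370),(105,385),(112,395),(118,402),(605,90),(615,110),(620,120),(270,350),(285,375),(290,385),(440,280),(435,300)]:
    u=int(120+c/4.2);v=int(150+r/4.2); print((c,r),np.round(W[v,u]*1000,1))
E
```

```text
(95, 370) [502.7 188.  168.9]
(105, 385) [503.6 186.  160.9]
(112, 395) [503.4 186.3 156.1]
(118, 402) [504.3 184.5 151.8]
(605, 90) [489.1  24.1 164.3]
(615, 110) [488.2  22.1 155. ]
(620, 120) [489.4  19.8 149.1]
(270, 350) [523.7 131.8 108.6]
(285, 375) [524.7 129.8  93.8]
(290, 385) [525.5 127.6  86.9]
(440, 280) [519.8  72.7  95.4]
(435, 300) [519.7  75.7  87.7]
```

Emit:
send_rows --motion '[{"hand":0,"slide":[14,0,0],"spin":0},{"hand":0,"slide":[14,0,0],"spin":0},{"hand":0,"slide":[12,0,0],"spin":0},{"hand":0,"slide":[1,0,0],"spin":0}]'

```text
time: 5.2
tool_pos: [0.5357, 0.1007, 0.0075]
tool_rot: [0.448, 1.551, 0.356]
contact_force: [0.0, -0.3, 0.4]
opening: 0.0461
```

```bash
python3 plan.py .535 .1005 .009 -0.0925 1;python3 tip.py a2
```

```text
t 5.2 pos [535.7 100.7   7.5] phi -0.0919 tilt [ 0.0186  0.0069 -0.9998] F [ 0.  -0.3  0.4] op 46.1 j6 -1.44
{"slide":[-1.5,-0.2,-0.6],"spin":0.001}
```

View pics/a2.png

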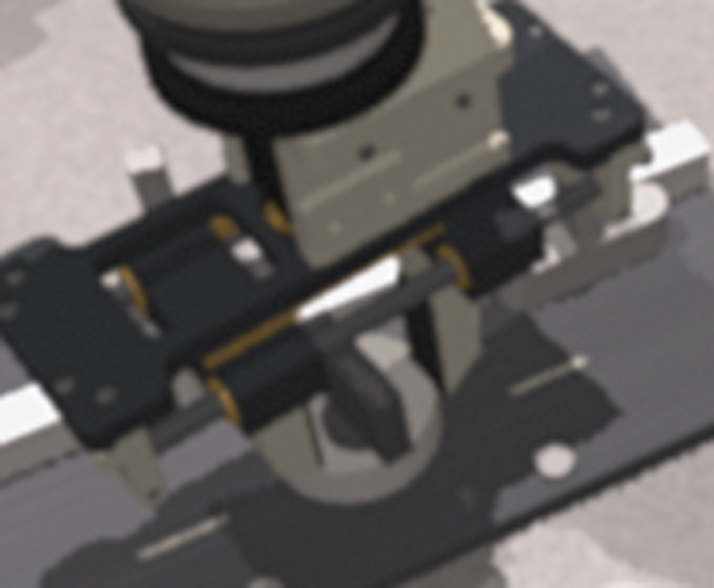

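The fingers now stand either side of the bar, down to just above the roller. I'm closing.

Emit:
send_rows --motion '[{"hand":-1,"slide":[0,0,0],"spin":0},{"hand":-1,"slide":[0,0,0],"spin":0},{"hand":-1,"slide":[0,0,0],"spin":0},{"hand":-1,"slide":[0,0,0],"spin":0},{"hand":-1,"slide":[0,0,0],"spin":0},{"hand":-1,"slide":[0,0,0],"spin":0}]' --grip_force 45

```text
time: 5.85
tool_pos: [0.5374, 0.1021, 0.0098]
tool_rot: [0.469, 1.546, 0.376]
contact_force: [0.7, -3.5, -2.1]
opening: 0.0121
```

```bash
python3 plan.py .535 .1005 .009 1.3057 1;python3 -c "
from h import *;s=observe();print(s['torque'],s['qvel'])"
```

```text
t 5.85 pos [537.4 102.1   9.8] phi -0.0927 tilt [ 0.0229  0.009  -0.9997] F [ 0.7 -3.5 -2.1] op 12.1 j6 -1.44
{"slide":[0.8,-1.8,-2.2],"spin":-1.398}
[-1.18699834  0.02431717 -0.24369956] [ 9.15239319e-04  3.74445648e-06  5.01139459e-05  3.76931127e-03
 -1.12796074e-03  1.56892080e-03]
```

Gripped: the opening is 12.1 mm, the bar's thickness. I'm turning counter-clockwise seen from above, which is negative spin since tool x points down.

Emit:
send_rows --motion '[{"hand":-1,"slide":[0,0,-1],"spin":-0.12},{"hand":-1,"slide":[0,0,0],"spin":-0.14},{"hand":-1,"slide":[0,0,0],"spin":-0.14},{"hand":-1,"slide":[0,0,0],"spin":-0.14}]'

```text
time: 6.25
tool_pos: [0.5376, 0.1016, 0.0098]
tool_rot: [-0.126, 1.544, 0.338]
contact_force: [1.2, -0.5, -1.8]
opening: 0.0111
```

```bash
python3 plan.py .535 .1005 .009 1.3057 1;python3 -c "
from h import *;s=observe();print(s['torque'],s['qvel'])"
```

```text
t 6.25 pos [537.6 101.6   9.8] phi 0.4632 tilt [ 0.0249  0.0088 -0.9997] F [ 1.2 -0.5 -1.8] op 11.1 j6 -2.0
{"slide":[0.8,0.2,-2.8],"spin":-0.842}
[ 0.21989666  0.25851221 -0.3221081 ] [-4.25908791e-03  1.38134966e-03 -1.40235752e-03  2.16415018e-03
 -5.79902906e-05 -1.44295286e+00]
```

Emit:
send_rows --motion '[{"hand":-1,"slide":[0,0,0],"spin":-0.14},{"hand":-1,"slide":[0,0,0],"spin":-0.14},{"hand":-1,"slide":[0,0,0],"spin":-0.14},{"hand":-1,"slide":[0,0,0],"spin":-0.14},{"hand":-1,"slide":[0,0,0],"spin":-0.14},{"hand":-1,"slide":[0,0,0],"spin":-0.07},{"hand":-1,"slide":[0,0,0],"spin":0}]'

```text
time: 6.95
tool_pos: [0.538, 0.1012, 0.0098]
tool_rot: [-0.804, 1.544, 0.456]
contact_force: [1.6, 0.5, -0.6]
opening: 0.0118
```

```bash
python3 plan.py .535 .1005 .009 1.3057 1;python3 -c "
from h import *;s=observe();print(s['torque'],s['qvel'])";python3 tip.py a3
```

```text
t 6.95 pos [538.  101.2   9.8] phi 1.2607 tilt [ 0.0237  0.0117 -0.9997] F [ 1.6  0.5 -0.6] op 11.8 j6 -2.8
{"slide":[0.8,2.7,-1.6],"spin":-0.045}
[ 0.57609081  0.70620478 -0.07744105] [-0.00100402  0.00046624 -0.00010657  0.00630745  0.00324034  0.02639382]
```

View pics/a3.png

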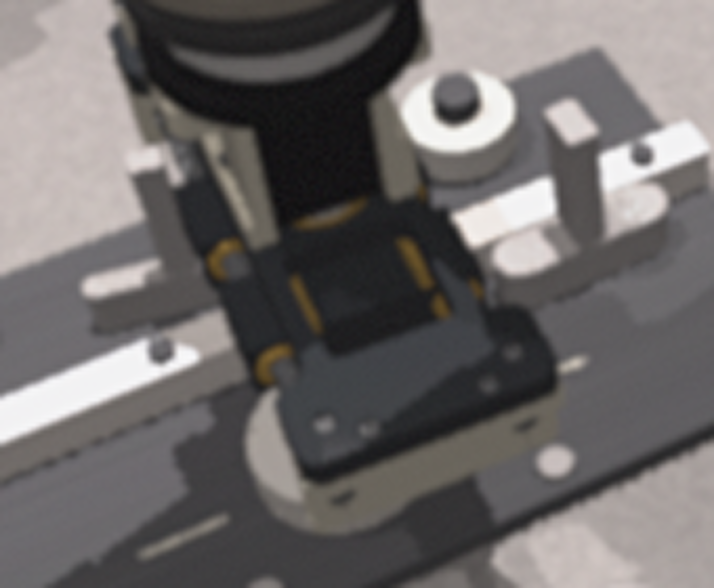

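Emit:
send_rows --motion '[{"hand":-1,"slide":[0,0,0],"spin":-0.06},{"hand":-1,"slide":[0,0,0],"spin":0},{"hand":-0.4,"slide":[0,0,0],"spin":0},{"hand":-0.4,"slide":[0,0,0],"spin":0},{"hand":-0.4,"slide":[0,0,0],"spin":0},{"hand":-0.4,"slide":[-25,0,0],"spin":0},{"hand":0,"slide":[-40,0,0],"spin":0},{"hand":0,"slide":[-30,0,0],"spin":0}]'

```text
time: 7.8
tool_pos: [0.5324, 0.0996, 0.1034]
tool_rot: [-0.683, 1.554, 0.626]
contact_force: [0.4, 0.7, 0.1]
opening: 0.0394
```

```bash
python3 tip.py a4;python3 plan.py .5467 -.0098 .110 -0.2653 12
```

```text
t 7.85 pos [535.   99.7 108. ] phi 1.3093 tilt [ 0.0213  0.0103 -0.9997] F [ 2.4 -0.2  4.2] op 42.6 j6 -2.85
{"slide":[-0.2,-3.3,-8.6],"spin":0.131}
{"slide":[-0.2,-4.4,-8.1],"spin":0.131}
{"slide":[-0.2,-5.4,-7.4],"spin":0.131}
{"slide":[-0.2,-6.3,-6.6],"spin":0.131}
{"slide":[-0.2,-7.2,-5.8],"spin":0.131}
{"slide":[-0.2,-7.8,-4.8],"spin":0.131}
{"slide":[-0.2,-8.4,-3.7],"spin":0.131}
{"slide":[-0.2,-8.8,-2.6],"spin":0.131}
{"slide":[-0.2,-9.1,-1.4],"spin":0.131}
{"slide":[-0.2,-9.2,-0.2],"spin":0.131}
{"slide":[-0.2,-9.1,1.0],"spin":0.131}
{"slide":[-0.2,-8.9,2.2],"spin":0.131}
```

View pics/a4.png

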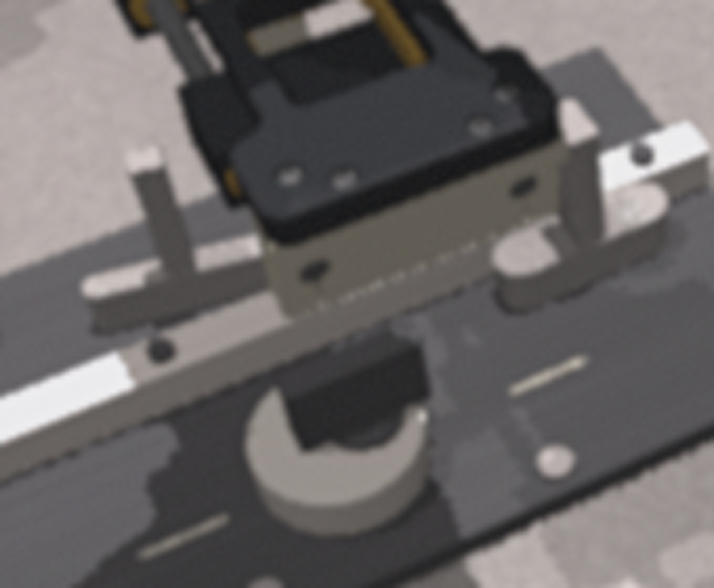

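```bash
python3 - <<'E'
import numpy as np,cv2
W=np.load('lastW.npy');Z=W[...,2]
def go(n,lo,hi,cx,cy,rad):
    m=(Z>lo)&(Z<hi)&(np.hypot(W[...,0]-cx,W[...,1]-cy)<rad)
    P=(W[m][:,:2]*1000).astype(np.float32);l=cv2.fitLine(P,cv2.DIST_HUBER,0,.01,.01).ravel();r=cv2.minAreaRect(P)
    print(n,len(P),np.round(P.mean(0),1),'az',round(np.degrees(np.arctan2(l[1],l[0])),1),[np.round(x,1) for x in r])
go('bar',.0625,.070,.535,.1,.035)
go('tab',.083,.092,.547,-.01,.03)
go('block',.028,.0355,.547,-.01,.05)
E
```

```text
bar 287 [535.  102.2] az 75.2 [array([535.6, 101.5]), array([47.8, 13.3]), np.float64(75.0)]
tab 74 [545.1  -9.1] az -29.7 [array([546.5, -11.1]), array([11. , 21.3]), np.float64(57.0)]
block 578 [550.8 -14. ] az 87.8 [array([552.1, -13.4]), array([92.9, 38. ]), np.float64(88.3)]
```

Emit:
send_rows --motion '[{"hand":0,"slide":[0,-3.5,-8.5],"spin":0.131},{"hand":0,"slide":[0,-4.5,-8],"spin":0.131},{"hand":0,"slide":[0,-5.5,-7.5],"spin":0.131},{"hand":0,"slide":[0,-6.5,-6.5],"spin":0.131},{"hand":0,"slide":[0,-7,-6],"spin":0.131},{"hand":0,"slide":[0,-8,-5],"spin":0.131},{"hand":0,"slide":[0,-8.5,-3.5],"spin":0.131},{"hand":0,"slide":[0,-9,-2.5],"spin":0.131}]'

```text
time: 8.65
tool_pos: [0.5435, 0.0244, 0.1105]
tool_rot: [0.081, 1.54, 0.299]
contact_force: [-0.4, 0.2, -0.1]
opening: 0.0457
```

```bash
python3 plan.py .5467 -.0098 .085 -0.2653 5
```

```text
t 8.65 pos [543.5  24.4 110.5] phi 0.2185 tilt [ 0.0294  0.0091 -0.9995] F [-0.4  0.2 -0.1] op 45.7 j6 -1.9
{"slide":[5.1,-6.8,-0.9],"spin":0.097}
{"slide":[5.1,-6.9,-0.2],"spin":0.097}
{"slide":[5.1,-6.9,0.5],"spin":0.097}
{"slide":[5.1,-6.8,1.1],"spin":0.097}
{"slide":[5.1,-6.6,1.8],"spin":0.097}
```

Emit:
send_rows --motion '[{"hand":0,"slide":[5,-7,-0.7],"spin":0.097},{"hand":0,"slide":[5,-7,0],"spin":0.097},{"hand":0,"slide":[5,-7,0.7],"spin":0.097},{"hand":0,"slide":[5,-7,1.3],"spin":0.097},{"hand":0,"slide":[5,-7,2],"spin":0.097},{"hand":0,"slide":[0,0,0],"spin":0}]'

```text
time: 9.25
tool_pos: [0.5479, -0.0133, 0.0841]
tool_rot: [0.54, 1.539, 0.246]
contact_force: [-0.2, -0.0, -0.2]
opening: 0.0456
```

```bash
python3 plan.py .548 -.0100 .011 -0.2653 5;python3 tip.py a5
```

```text
t 9.25 pos [547.9 -13.3  84.1] phi -0.2942 tilt [ 0.0304  0.0076 -0.9995] F [-0.2 -0.  -0.2] op 45.6 j6 -1.46
{"slide":[14.6,0.6,-0.2],"spin":-0.006}
{"slide":[14.6,0.6,-0.2],"spin":-0.006}
{"slide":[14.6,0.6,-0.2],"spin":-0.006}
{"slide":[14.6,0.6,-0.2],"spin":-0.006}
{"slide":[14.6,0.6,-0.2],"spin":-0.006}
```

View pics/a5.png

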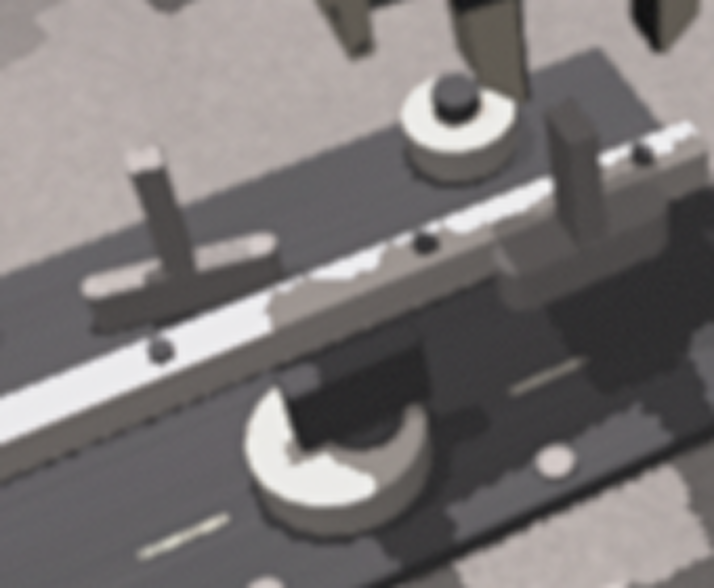

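Emit:
send_rows --motion '[{"hand":0,"slide":[15,0.5,-0.5],"spin":-0.006},{"hand":0,"slide":[15,0.5,-0.5],"spin":-0.006},{"hand":0,"slide":[15,0.5,-0.5],"spin":-0.006},{"hand":0,"slide":[10,0.5,-0.5],"spin":-0.006},{"hand":0,"slide":[0,0,0],"spin":0}]'

```text
time: 9.8
tool_pos: [0.5498, -0.0084, 0.0297]
tool_rot: [0.455, 1.535, 0.202]
contact_force: [0.6, 1.0, -0.2]
opening: 0.0459
```

```bash
python3 plan.py .548 -.0100 .011 -0.2653 1;python3 - <<'E'
from h import *
p=vision.read_camera('side');cv2.imwrite('pics/a6.png',cv2.resize(p['pixels'][110:260,160:330],None,fx=4,fy=4,interpolation=cv2.INTER_CUBIC));np.save('lastW.npy',cloud(p))
E
```

```text
t 9.8 pos [549.8  -8.4  29.7] phi -0.2537 tilt [ 0.0352  0.0072 -0.9994] F [ 0.6  1.  -0.2] op 45.9 j6 -1.49
{"slide":[18.7,-2.0,-1.4],"spin":0.012}
```

View pics/a6.png

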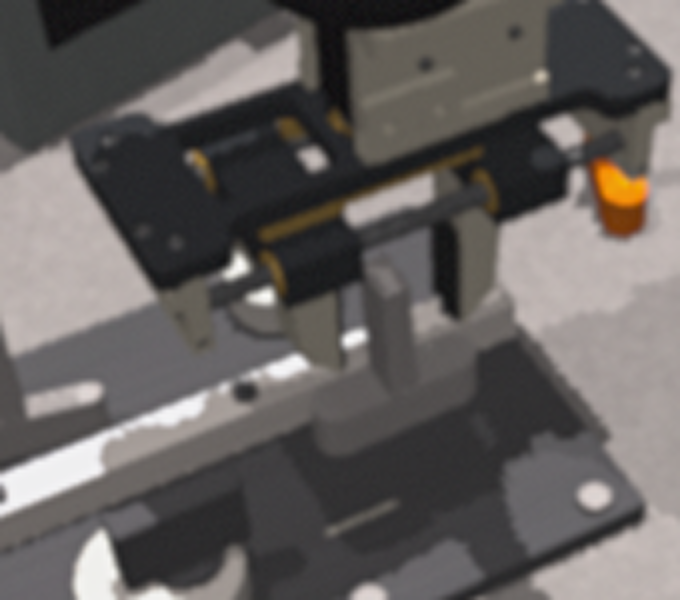

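The fingers straddle the gauge's tab. I'm going the rest of the way down, then caging it loosely.

Emit:
send_rows --motion '[{"hand":0,"slide":[9,-1,-1],"spin":0.006},{"hand":-0.3,"slide":[8,-1,-1],"spin":0.006},{"hand":-0.6,"slide":[0,0,0],"spin":0},{"hand":-0.6,"slide":[0,0,0],"spin":0},{"hand":-0.6,"slide":[0,0,0],"spin":0}]' --grip_force 5

```text
time: 10.35
tool_pos: [0.5496, -0.01, 0.0138]
tool_rot: [0.429, 1.531, 0.163]
contact_force: [0.1, -0.5, 0.3]
opening: 0.0202
```

```bash
python3 plan.py .548 -.0100 .011 -0.2653 1;python3 - <<'E'
from h import *
p=vision.read_camera('side');cv2.imwrite('pics/a7.png',cv2.resize(p['pixels'][110:260,160:330],None,fx=4,fy=4,interpolation=cv2.INTER_CUBIC));np.save('lastW.npy',cloud(p))
E
```

```text
t 10.35 pos [549.6 -10.   13.8] phi -0.266 tilt [ 0.0395  0.0065 -0.9992] F [ 0.1 -0.5  0.3] op 20.2 j6 -1.48
{"slide":[2.8,-0.4,-1.5],"spin":-0.001}
```

View pics/a7.png

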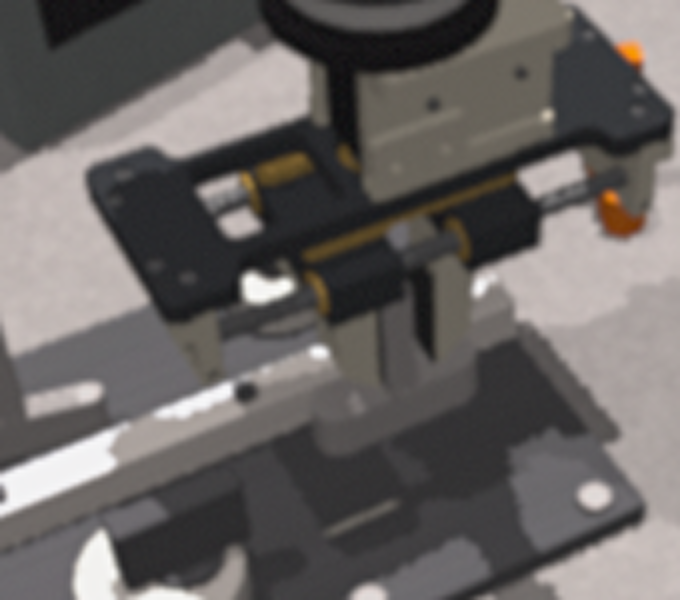

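Emit:
send_rows --motion '[{"hand":-0.71,"slide":[2,0,-0.5],"spin":0},{"hand":-0.71,"slide":[0.5,0,0],"spin":0},{"hand":-0.71,"slide":[0,5,0],"spin":0},{"hand":-0.71,"slide":[0.3,12,0],"spin":0},{"hand":-0.71,"slide":[0.3,15,0],"spin":0}]' --grip_force 5

```text
time: 10.9
tool_pos: [0.5586, 0.0207, 0.012]
tool_rot: [0.389, 1.529, 0.121]
contact_force: [-1.0, -1.4, 1.0]
opening: 0.0132
```

```bash
python3 plan.py .603 .1865 .011 -0.2653 10;python3 - <<'E'
from h import *
p=vision.read_camera('side');cv2.imwrite('pics/a8.png',cv2.resize(p['pixels'][130:280,140:310],None,fx=4,fy=4,interpolation=cv2.INTER_CUBIC));np.save('lastW.npy',cloud(p))
E
```

```text
t 10.9 pos [558.6  20.7  12. ] phi -0.2684 tilt [ 0.041   0.005  -0.9991] F [-1.  -1.4  1. ] op 13.2 j6 -1.42
{"slide":[0.1,17.2,-0.1],"spin":-0.000}
{"slide":[0.1,17.2,-0.1],"spin":-0.000}
{"slide":[0.1,17.2,-0.1],"spin":-0.000}
{"slide":[0.1,17.2,-0.1],"spin":-0.000}
{"slide":[0.1,17.2,-0.1],"spin":-0.000}
{"slide":[0.1,17.2,-0.1],"spin":-0.000}
{"slide":[0.1,17.2,-0.1],"spin":-0.000}
{"slide":[0.1,17.2,-0.1],"spin":-0.000}
{"slide":[0.1,17.2,-0.1],"spin":-0.000}
{"slide":[0.1,17.2,-0.1],"spin":-0.000}
```

View pics/a8.png

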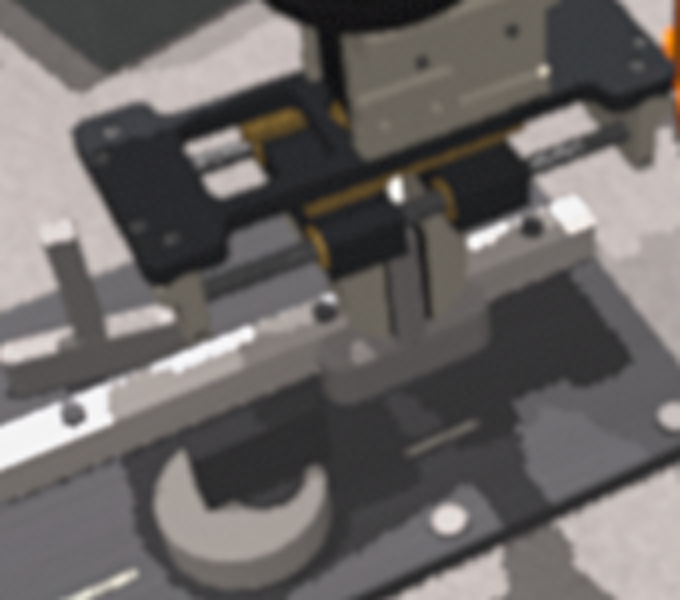

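Emit:
send_rows --motion '[{"hand":-0.71,"slide":[0.6,14,0],"spin":0},{"hand":-0.71,"slide":[0.6,14,0],"spin":0},{"hand":-0.71,"slide":[0.6,14,0],"spin":0}]'

```text
time: 11.25
tool_pos: [0.5709, 0.0647, 0.0114]
tool_rot: [0.365, 1.528, 0.099]
contact_force: [-1.2, -2.1, 2.3]
opening: 0.0136
```

```bash
python3 plan.py .603 .1865 .011 -0.2653 8
```

```text
t 11.25 pos [570.9  64.7  11.4] phi -0.2666 tilt [ 0.0421  0.0042 -0.9991] F [-1.2 -2.1  2.3] op 13.6 j6 -1.33
{"slide":[0.1,15.7,-0.1],"spin":-0.000}
{"slide":[0.1,15.7,-0.1],"spin":-0.000}
{"slide":[0.1,15.7,-0.1],"spin":-0.000}
{"slide":[0.1,15.7,-0.1],"spin":-0.000}
{"slide":[0.1,15.7,-0.1],"spin":-0.000}
{"slide":[0.1,15.7,-0.1],"spin":-0.000}
{"slide":[0.1,15.7,-0.1],"spin":-0.000}
{"slide":[0.1,15.7,-0.1],"spin":-0.000}
```

Emit:
send_rows --motion '[{"hand":-0.71,"slide":[0.5,10,0],"spin":0},{"hand":-0.71,"slide":[0.5,10,0],"spin":0},{"hand":-0.71,"slide":[0.5,10,0],"spin":0}]'

```text
time: 11.55
tool_pos: [0.5795, 0.0965, 0.0104]
tool_rot: [0.351, 1.529, 0.086]
contact_force: [-0.7, -2.7, 2.6]
opening: 0.0132
```

```bash
python3 plan.py .603 .1865 .011 -0.2653 8|head -1;python3 - <<'E'
from h import *
p=vision.read_camera('side');cv2.imwrite('pics/a9.png',cv2.resize(p['pixels'][130:280,110:280],None,fx=4,fy=4,interpolation=cv2.INTER_CUBIC));np.save('lastW.npy',cloud(p))
E
```

```text
t 11.55 pos [579.5  96.5  10.4] phi -0.2652 tilt [ 0.0421  0.0036 -0.9991] F [-0.7 -2.7  2.6] op 13.2 j6 -1.27
```

View pics/a9.png

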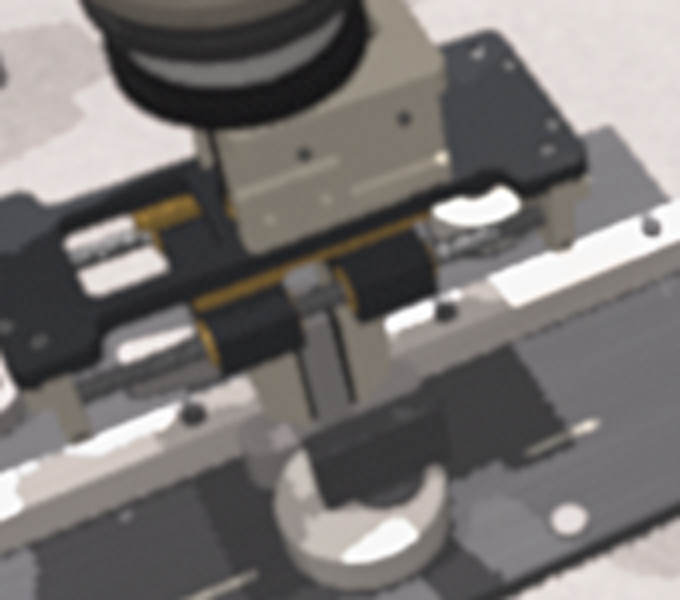

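The gauge is passing through the gap with low forces and the bar undisturbed. I'm continuing.

Emit:
send_rows --motion '[{"hand":-0.71,"slide":[0.2,12,0],"spin":0},{"hand":-0.71,"slide":[0.2,12,0],"spin":0},{"hand":-0.71,"slide":[0.2,12,0],"spin":0},{"hand":-0.71,"slide":[0.2,12,0],"spin":0}]'

```text
time: 12.0
tool_pos: [0.5928, 0.1464, 0.0101]
tool_rot: [0.358, 1.529, 0.093]
contact_force: [-0.5, -3.0, 2.9]
opening: 0.0133
```

```bash
python3 plan.py .603 .1865 .011 -0.2653 3
```

```text
t 12.0 pos [592.8 146.4  10.1] phi -0.2659 tilt [ 0.0414  0.0039 -0.9991] F [-0.5 -3.   2.9] op 13.3 j6 -1.19
{"slide":[-0.3,13.8,-0.2],"spin":-0.000}
{"slide":[-0.3,13.8,-0.2],"spin":-0.000}
{"slide":[-0.3,13.8,-0.2],"spin":-0.000}
```

Emit:
send_rows --motion '[{"hand":-0.71,"slide":[0,12,0],"spin":0},{"hand":-0.71,"slide":[0,12,0],"spin":0},{"hand":-0.71,"slide":[0,9,0],"spin":0},{"hand":-0.71,"slide":[0,3,0],"spin":0}]'

```text
time: 12.4
tool_pos: [0.6028, 0.1861, 0.0101]
tool_rot: [0.372, 1.53, 0.108]
contact_force: [-0.6, -2.9, 3.1]
opening: 0.0133
```

```bash
python3 plan.py .603 .1865 .011 -0.2653 1;python3 - <<'E'
from h import *
p=vision.read_camera('side');cv2.imwrite('pics/b1.png',cv2.resize(p['pixels'][140:300,60:250],None,fx=3.7,fy=3.7,interpolation=cv2.INTER_CUBIC));np.save('lastW.npy',cloud(p))
E
```

```text
t 12.4 pos [602.8 186.1  10.1] phi -0.2642 tilt [ 0.0406  0.0044 -0.9992] F [-0.6 -2.9  3.1] op 13.3 j6 -1.12
{"slide":[-0.9,0.4,0.1],"spin":0.001}
```

View pics/b1.png

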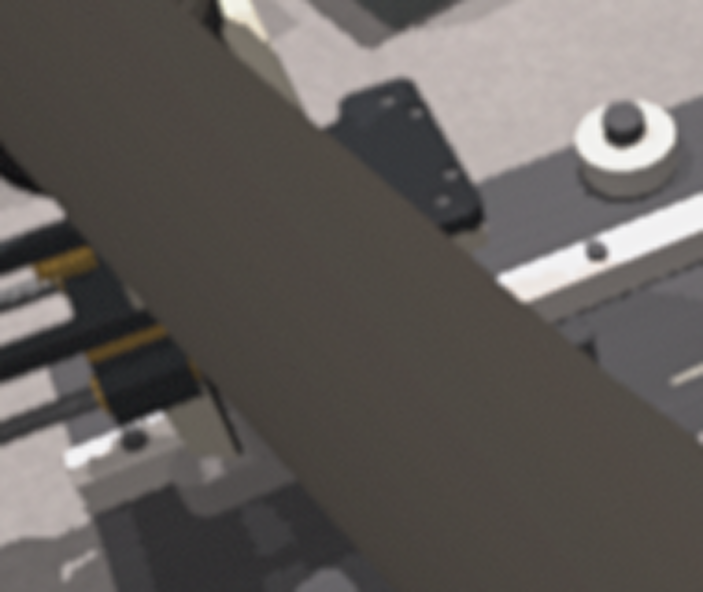

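Emit:
send_rows --motion '[{"hand":0,"slide":[0,0,0],"spin":0},{"hand":0,"slide":[0,0,0],"spin":0},{"hand":0,"slide":[0,0,0],"spin":0},{"hand":0,"slide":[0,0,0],"spin":0},{"hand":0,"slide":[-20,0,0],"spin":0},{"hand":0,"slide":[-35,0,0],"spin":0},{"hand":0,"slide":[-40,0,0],"spin":0},{"hand":0,"slide":[-40,0,0],"spin":0}]'

```text
time: 13.25
tool_pos: [0.5929, 0.1839, 0.1413]
tool_rot: [0.406, 1.545, 0.139]
contact_force: [1.2, 0.0, 0.0]
opening: 0.046
```

```bash
python3 plan.py .35 .40 .17 -0.2653 11
```

```text
t 13.25 pos [592.9 183.9 141.3] phi -0.2669 tilt [ 0.0252  0.0035 -0.9997] F [1.2 0.  0. ] op 46.0 j6 -1.13
{"slide":[-2.6,13.1,-26.5],"spin":-0.000}
{"slide":[-2.6,13.1,-26.5],"spin":-0.000}
{"slide":[-2.6,13.1,-26.5],"spin":-0.000}
{"slide":[-2.6,13.1,-26.5],"spin":-0.000}
{"slide":[-2.6,13.1,-26.5],"spin":-0.000}
{"slide":[-2.6,13.1,-26.5],"spin":-0.000}
{"slide":[-2.6,13.2,-26.5],"spin":-0.000}
{"slide":[-2.6,13.2,-26.5],"spin":-0.000}
{"slide":[-2.6,13.2,-26.5],"spin":-0.000}
{"slide":[-2.6,13.2,-26.5],"spin":-0.000}
{"slide":[-2.6,13.2,-26.5],"spin":-0.000}
```

Clear above everything, so I'm moving the arm aside for a full check.

Emit:
send_rows --motion '[{"hand":0,"slide":[-5,15,-25],"spin":0},{"hand":0,"slide":[-5,15,-25],"spin":0},{"hand":0,"slide":[-5,15,-25],"spin":0},{"hand":0,"slide":[-5,15,-25],"spin":0},{"hand":0,"slide":[-5,15,-25],"spin":0},{"hand":0,"slide":[-5,15,-25],"spin":0},{"hand":0,"slide":[-5,15,-25],"spin":0},{"hand":0,"slide":[-5,15,-25],"spin":0}]'

```text
time: 14.05
tool_pos: [0.4313, 0.3543, 0.186]
tool_rot: [0.456, 1.53, 0.179]
contact_force: [0.6, -0.2, -0.1]
opening: 0.0456
```

Emit:
send_rows --motion '[{"hand":0,"slide":[-2,20,-20],"spin":0},{"hand":0,"slide":[-2,20,-20],"spin":0},{"hand":0,"slide":[-2,20,-20],"spin":0},{"hand":0,"slide":[-2,20,-20],"spin":0},{"hand":0,"slide":[-2,20,-10],"spin":0}]'

```text
time: 14.55
tool_pos: [0.3672, 0.4788, 0.1964]
tool_rot: [0.488, 1.529, 0.21]
contact_force: [0.3, -0.2, 0.1]
opening: 0.0461
```

```bash
python3 - <<'E'
from h import *
from m import analyse
p=shot('top','tf');cv2.imwrite('pics/tfc.png',cv2.resize(p['pixels'][90:260,140:340],None,fx=4,fy=3.5))
analyse(p['pixels'],cloud(p))
for t in('gauge_grip','thin_grip','eccentric'):
    print(t,[(round(d['conf'],2),np.round(d['uv'])) for d in vision.search_frame(p,t)])
p=shot('side','sf')
s=observe();print(s['time'],s['tool_pos'],s['contact_force'])
E
```

```text
bright [281 126  22  22 228] [array([628.3, -19. ]), array([38.3, 40. ]), np.float64(88.1)] circ [628.2 -18.5]
   line [ 1.580000e-02  9.999000e-01  6.261573e+02 -1.711760e+01]
bright [163 136  45  18 283] [array([620.1, 174.8]), array([84.6, 15.5]), np.float64(74.6)] circ [618.9 175. ]
   line [3.233000e-01 9.463000e-01 6.204297e+02 1.726341e+02]
bright [210 147  51  19 386] [array([595. ,  84.2]), array([93.3, 15.9]), np.float64(75.3)] circ [589.6  85.6]
   line [2.654000e-01 9.641000e-01 5.951022e+02 8.426080e+01]
bright [263 160  47  18 352] [array([569.8,  -8.1]), array([83.6, 15.1]), np.float64(74.5)] circ [565.9  -7. ]
   line [ 2.6260e-01  9.6490e-01  5.6975e+02 -7.6503e+00]
bright [311 171  13  10  87] [array([554. , -63.4]), array([20.7, 15.2]), np.float64(77.1)] circ [554.6 -63.1]
   line [ 1.806000e-01 -9.836000e-01  5.535572e+02 -6.402410e+01]
bright [206 172  30  31 381] [array([538.3, 111.8]), array([51.7, 55.1]), np.float64(80.9)] circ [538.1 110.2]
   line [ 9.53100e-01 -3.02600e-01  5.37435e+02  1.14657e+02]
bar [217 127   9   5  19] [634.2 103.4] [array([633.9, 103
[... 388 characters left out ...]
z 0.0661
   line [2.64000e-01 9.65000e-01 5.34002e+02 1.00311e+02]
tab [215 120   9   8  47] [637.  104.2] [array([637.2, 104.3]), array([11.2,  9.6]), np.float64(66.2)] z 0.0866
   line [ 1.58000e-01 -9.87000e-01  6.36987e+02  1.04211e+02]
tab [167 141  11  13  93] [599.2 184. ] [array([599.7, 184.5]), array([12.1, 20.2]), np.float64(73.2)] z 0.0863
   line [ 9.71000e-01 -2.39000e-01  5.99170e+02  1.83842e+02]
gauge_grip [(0.85, array([388., 216.])), (0.75, array([315., 291.])), (0.64, array([378., 160.])), (0.56, array([177., 151.]))]
thin_grip [(0.72, array([222., 137.]))]
eccentric [(0.88, array([218., 188.]))]
14.8 [0.36876818 0.47706931 0.19595554] [ 0.29442835 -0.0668719  -0.05280102]
```

View pics/tfc.png

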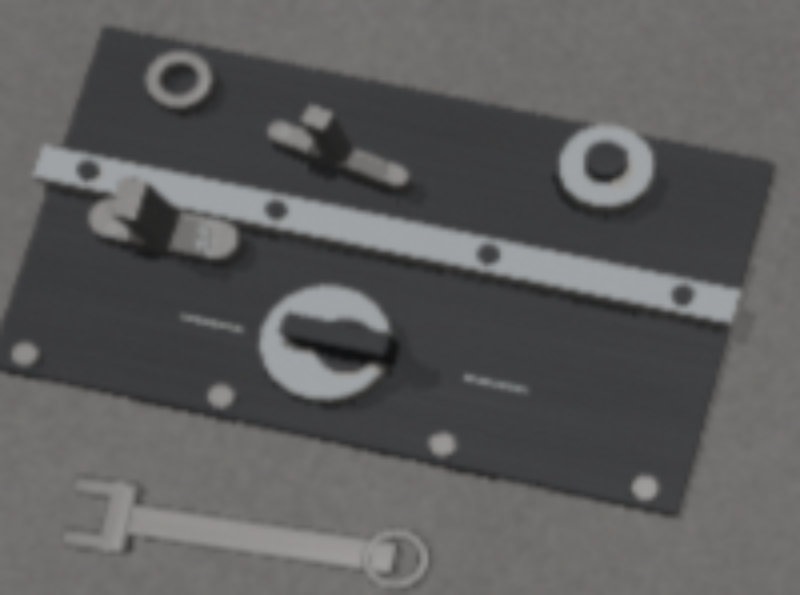

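View pics/sf.png

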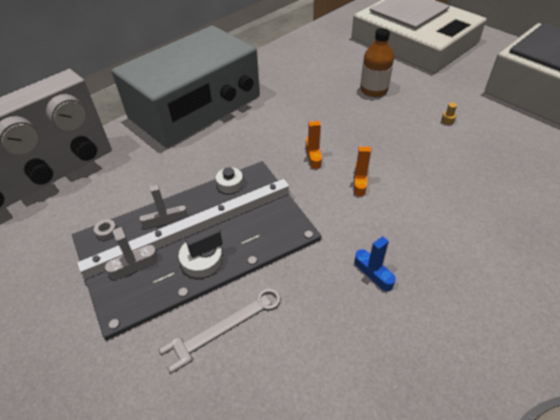

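```bash
python3 -c "
from cell import job;print(job.hand_in())"
```

```text
the job is handed in; nothing more can be done
None
```

The job is done and handed in at about 15 s of the 48 s. I turned the bolt counter-clockwise until the bar lay parallel to the fence. Then I slid the thick gauge along the bed, caged loosely between the fingers and without lifting, through the gap.

**Last checks (top camera, arm clear of everything):**
- **Bar:** it points at 74.8°, and the fence at about 74.8°. The roller kept this setting while the gauge passed.
- **Thick gauge:** its middle is about 97 mm past the bolt, so its rear end is about 62 mm past. The roller ends at about 40 mm. It stands upright in the lane.
- **Thin gauge:** it is unmoved, within 0.3 mm.
- **Forces:** the wrist readings stayed at about 6 N or less.

**What disagreed or failed:**
- **Height reading:** the reported tool height was about 31 mm lower than the cameras showed. Because of this my first grip closed on top of the bar, with about 6 N of contact. I corrected for it and gripped again.
- **Tool tilt:** the tool drifted to about 2.4° of tilt during the work, with no visible effect on the result.

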